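# Tall steel mug off the rack hook and under the coffee outlet

### The arm

A 6-joint arm with a two-finger parallel gripper is mounted at the origin on the work surface. World frame = base frame: x ahead of the robot, y to its left, z up, the work surface at z = 0. Lengths are in m, angles in rad, forces in N, time in s.
With the tool pointing down it reaches from about 0.15 to 0.775 m from the base axis. Payload 6.1 kg.
Tool frame: the origin (TCP) lies at the very end of the fingers, on their centre line; the grasp point (between the pads) lies ctrl.grip_point_offset behind it (ctrl.grip_point_offset is the distance from the TCP to the grasp point, in m); z points along the fingers, y is the line along which they close (so a half turn about z gives the same grasp; the last joint's range is limited). The gripper opens to 85 mm and grips with 20 to 120 N. Pads are 22 mm wide; open, the fingers measure 114 mm over their backs; the gripper's body (76 mm by 85 mm) begins 54 mm behind the grasp point. The pads swing forward as they close: fully open they stand 13 mm farther back than shut.
Start: joints at [1.227, 0.126, -0.04, 1.405, 0, 1.571], TCP at [0.177, 0.494, 0.231] pointing down, gripper open.
Joint ranges: [-2.72, 2.72], [-0.95, 1.95], [-1.27, 1.35], [-1.78, 2.02], [-1.46, 1.47], [-3.14, 3.14]. Speed limits (rad/s): [2.39, 2.39, 3.01, 3.14, 3.14, 3.14].

### API

Orientations are given as a 3x3 rotation matrix whose columns are the frame's x, y, z axes.
In Python, from workcell import ctrl gives the robot as it stands.
- The arm moves only by the shell command python3 -m inch 'ROWS' [OPENING] [FORCE]. ROWS is JSON, a list of rows, each a list of 6 numbers: the shift along the tool's x, y, z normalised to -1 to 1, where 1 is 1000 mm, then the turn, a rotation vector about the tool's x, y, z normalised to -1 to 1, where 1 is 0.08 rad. A call has 1 to 12 rows; each row shifts and turns the commanded pose from where the row before left it, along the tool's axes as they then stand; what a row does not reach is not made up. A row lasts 1/10 s, in which the tool goes at most 50 mm and 8.59 degrees, less where a joint would pass 70% of its speed; a pose out of reach is approached as far as the arm can. A call with a number of a shift or a turn outside -1 to 1 is refused whole. A call with a gripper value outside its range is refused whole. OPENING is the opening, from 0 (shut) to 1 (fully open), set as the call begins (- or left out, the last holds). The fingers move at their own pace and stop on an object; FORCE is the grip in N (left out, the last holds). Time passes only in rows, so rows that do not move let the fingers close. It gives the time, the measured TCP pose, the force, the opening and the grip force at its end, in the units of the state.
- ctrl.observe(): the state, without advancing time (a new reading comes with each control period).
- ctrl.grab_frame(name): name is "side" or "top" or "wrist"; returns the picture (384x512x3 uint8, blue, green, red); there is no depth.
- ctrl.camera_params(name): a dict with "K" (3x3 intrinsics, pixels), "k1" (the pictures are not rectified: a ray, as slopes to the right and down, at radius r is drawn at 1 + k1 r^2 times it, then the intrinsics apply), "R" (3x3) and "t" (3): a world point X has camera coordinates R X + t; the wrist camera has in their place "T_tool_cam" (4x4, takes a point from camera to tool coordinates, whose origin is the TCP and whose axes are the flange's). Camera axes: x right, y down, z forward; pixel columns grow to the right and rows downward; lengths in m; the calibration is good to about 2 mm. A picture is of the moment at which its call begins: read the wrist's pose just before it. camera_params takes no time and is no camera call.
- ctrl.sign_off(): hands the job in; it is judged then, once.
Trained networks look in the newest picture that a camera, given by its name, has taken for a name from the list of things; names that differ only in an ending like _2 or _b are one class to them, and where a whole thing is asked for, a point or a joint stands for the part that bears it (a point fixed in the world has none). Each returns a list of dicts, best first, with "conf" (0 to 1); they miss things now and then, are a little off and sometimes report something else, mostly with a low value. They report only what shows in the picture. A call takes as long as a camera call. They do not tell look-alikes from the thing itself.
- ctrl.find_in(camera, target): "box" ([left, top, width, height] in pixels, round what is visible of it).
- ctrl.pinpoint(camera, target): "pixel" ([row, column] in pixels: a listed point, or the origin of a listed thing).
The state is a dict: "time_s": time; "q": joint angles; "joint_velocities": joint speeds; "joint_torque": joint torques, N m; "position": TCP position; "eef_rot": TCP orientation; "ft_force": force on the tool from outside, world axes, zero at the start; "ft_torque": the same for the moment, N m; "finger_gap": finger opening in m; "finger_force": force on a finger pad.
Only numpy, scipy, OpenCV 4.12 (cv2) and the standard library are available. Lean on these libraries where they do the work, as an engineer would, in place of code of your own. Each camera call takes 0.05 s, during which the arm holds its last target. There are 200 camera calls.

### The job

Lift the tall steel mug up and off its hook on the mug rack and stand it gently, mouth up, on the front of the coffee machine's drip tray, clear of the outlet, with its handle pointing out to the front of the machine, and let go of it. Then push it back along the tray until it stands centred under the outlet, handle still to the front. Leave the two short cups hanging and everything else on the table where it is.

Things in the scene. Friction and masses are not known exactly. Their poses are not given: they have to be found in the camera images.
- tall_mug: The tall plain steel mug: straight cylinder 66 mm across, 90 mm tall, 3 mm wall, 0.14 to 0.28 kg. It hangs mouth up, nearly upright, on one of the rack's three hooks (which one varies). Origin: centre of its underside; z up its axis to the mouth; y towards its handle. It can be gripped across its body from above, fingers at its +x and -x sides, clear of handle and hook.
- tall_mug_handle (a point): Middle of the upright strap of the tall mug's handle: steel strap 18 mm wide (along the mug's x), 4 mm thick, joined only near the rim. It runs out level, 76 to 80 mm above the underside, to y = 60 mm, then straight down at y = 56 to 60 mm, and ends free 20 mm above the underside. This point: y = 58 mm, 48 mm above the underside. Gap to the wall: 23 mm.
- tall_mug_rim (a point): Centre of the tall mug's mouth, 90 mm above its underside on its axis.
- rack: Fixed mug rack: wooden base 370 x 150 x 16 mm (x -185 to 185, y -95 to 55 mm), a dark steel frame 156 mm high along x at y = 35 mm, and three wire loop hooks at x = -105, 0, 105 mm. Mugs hang on its -y side, handles to +y, axes 52 mm from the hooks' cross wires. Origin: on the table under the middle hook's cross wire; z up.
- hook_mid (a point): Middle of the middle hook's cross wire, 150 mm above the table. Each hook is a level U of 8 mm wire from the frame to a cross wire 44 mm wide along the rack's x. A mug's strap hangs over it, its lower end leaning on a 10 mm stop bar 14 mm behind (+y) and 30 mm lower. The tall mug must rise 65 mm before its strap clears the wire, then goes away to the rack's -y.
- machine: Fixed white and black coffee machine, 335 mm deep, 194 mm wide, 335 mm high, C-shaped in profile, its front towards its +y. Origin: on the table straight under the outlet; z up, x along its width. The brew head overhangs the tray from the column (face at y = -60 mm) to y = +35 mm, its underside 160 mm above the table, so the tray can be reached from above only in front of y = 35 mm.
- outlet (a point): Tip of the outlet: a black nozzle 20 mm across under the brew head, 137 mm above the table (109 mm above the tray), 35 mm behind the front of the head, in the middle of the machine's width.
- tray (a point): Point on the drip tray straight under the outlet, 28 mm above the table; axes as the machine's. The tray is a level steel grid without a lip, 150 mm wide, from y = -50 mm to its front edge at y = +145 mm.
- short_cup_a: Short steel cup, 60 mm diameter, 62 mm tall, same kind of handle (strap to y = 60 mm), hanging on another hook. Origin: centre of its underside. To be left hanging.
- short_cup_b: The other short steel cup, same as short_cup_a, hanging on the remaining hook. To be left hanging.
- bowl: Bystander: steel bowl, mouth 140 mm across, 60 mm high, standing mouth up on the table. Origin: centre of its underside.
- tin: Bystander: round tin 84 mm across, 100 mm high. Origin: centre of its underside.
- mallet: Bystander: hammer-like kitchen mallet 200 mm long lying on the table, 26 mm high, handle to its -x. Origin: under its middle.
- bottle_a: Bystander: clear bottle with black cap, 84 mm across, 225 mm high. Origin: centre of its underside.
- bottle_b: Bystander: a second clear bottle, same as bottle_a.
Mind the look-alikes: they are no part of the job. What is shaped like the tall_mug but yellow is not meant.

How it is judged:
On the way:
1. the tall mug stands upright on the front of the drip tray, its axis at least 45 mm in front of the outlet's, handle to the front, and the fingers have let go of it (y of tall_mug in the frame of tray above 0.045 m and z of tall_mug in the frame of tray between -0.004 and 0.004 m and angle between tall_mug's own z axis and vertical below 0.1 rad and angle between the y axis of tall_mug and the y axis of machine, either way round below 0.5 rad and y of outlet in the frame of tall_mug below -0.02 m and contact force between tall_mug and machine above 0.5 N and contact force between tall_mug and the fingers below 0.05 N), for 0.2 s.
At the end, for the whole second after the job is handed in: The tall mug stands upright (within 0.1 rad) and at rest on the drip tray, its axis within 15 mm of the outlet's, its handle to the front of the machine (within 0.5 rad); the short cups still hang and nothing else has been moved (by more than 30 mm at any time) (horizontal distance between tall_mug and outlet below 0.015 m and z of tall_mug in the frame of tray between -0.004 and 0.004 m and angle between tall_mug's own z axis and vertical below 0.1 rad and angle between the y axis of tall_mug and the y axis of machine, either way round below 0.5 rad and y of tall_mug_handle in the frame of tray above 0.02 m and linear speed of tall_mug below 0.02 m/s); the robot touches nothing.
It fails at once if a short cup on the rack displaced by more than 30 mm (distance of any of short_cup_a, short_cup_b from where it was at the start of the episode above 0.03 m).
It fails at once if another thing on the table displaced by more than 30 mm (distance of any of bowl, tin, mallet, bottle_a, bottle_b from where it was at the start of the episode above 0.03 m).
It fails at once if the tall mug is pressed or banged against the machine with over 40 N (contact force between tall_mug and machine above 40 N).
It fails at once if the tall mug is dropped or slammed on to the tray: faster than 0.4 m/s within 20 mm of it (horizontal distance between tall_mug and tray below 0.17 m and z of tall_mug in the frame of tray between -0.02 and 0.02 m and linear speed of tall_mug above 0.4 m/s).
It also fails if it takes over 59 s, if anything falls off the work surface, if the arm or the gripper's body presses on something with over 40 N, if the wrist force passes 120 N, or if a joint passes its speed limit or range.

## Working session

There is one attempt and no reset: what is moved stays moved. The work goes in short steps, Python scripts to look and compute and a shell command to move; the robot and the scene stay as the last step left them, time stands still between calls to the robot, and variables do not carry over. Pictures are saved under pics/ and viewed, at most 10 in all, crops included, and the job is handed in when it is done.

```bash
ls; mkdir -p pics; cat > h.py <<'E'
import numpy as np, cv2
from workcell import ctrl
def undist(cam,pix):
    p=ctrl.camera_params(cam);K=np.array(p["K"]);r,c=pix
    d=np.array([(c-K[0,2])/K[0,0],(r-K[1,2])/K[1,1]]);u=d.copy()
    for _ in range(20): u=d/(1+p["k1"]*(u@u))
    return p,np.array([u[0],u[1],1.])
def ray(cam,pix,st=None):
    p,u=undist(cam,pix)
    if "R" in p:
        R=np.array(p["R"]);return -R.T@np.array(p["t"]),R.T@u
    T=np.array(p["T_tool_cam"]);E=np.array(st["eef_rot"])
    return E@T[:3,3]+np.array(st["position"]),E@T[:3,:3]@u
def atz(cam,pix,z,st=None):
    o,d=ray(cam,pix,st);return o+d*(z-o[2])/d[2]
def tri(rays):
    A=0;b=0
    for o,d in rays:
        d=d/np.linalg.norm(d);P=np.eye(3)-np.outer(d,d);A=A+P;b=b+P@o
    return np.linalg.solve(A,b)
def proj(cam,X,st=None):
    p=ctrl.camera_params(cam);K=np.array(p["K"])
    if "R" in p: c=np.array(p["R"])@X+np.array(p["t"])
    else:
        T=np.array(p["T_tool_cam"]);c=np.array(st["eef_rot"]).T@(np.array(X)-st["position"]);c=T[:3,:3].T@(c-T[:3,3])
    u=c[:2]/c[2];u=u*(1+p["k1"]*(u@u));return np.array([K[1,1]*u[1]+K[1,2],K[0,0]*u[0]+K[0,2]])
E
python3 - <<'E'
from h import *
np.set_printoptions(precision=3,suppress=True)
s=ctrl.observe();print(s["time_s"],s["position"],s["eef_rot"],s["finger_gap"],ctrl.grip_point_offset)
for c in ["side","top","wrist"]:
    cv2.imwrite(f"pics/{c}0.png",ctrl.grab_frame(c))
a=np.vstack([cv2.imread("pics/side0.png"),cv2.imread("pics/top0.png")])
for c in ["side","top"]:
    for t in ["tall_mug","tall_mug_handle","tall_mug_rim","rack","hook_mid","machine","outlet","tray","short_cup_a"]:
        print(c,t,[(np.round(d["pixel"]).tolist(),round(d["conf"],2)) for d in ctrl.pinpoint(c,t)[:4]])
    print(c,[(np.round(d["box"]).tolist(),round(d["conf"],2)) for d in ctrl.find_in(c,"tall_mug")[:4]])
for c in ["side","top"]:
    p=ctrl.camera_params(c);print(c,-np.array(p["R"]).T@p["t"],np.array(p["R"])[2])
E
```

```text
pics
0.0 [0.177 0.494 0.231] [[-0.941  0.337 -0.001]
 [ 0.337  0.941 -0.002]
 [-0.    -0.002 -1.   ]] 0.08541972728995498 0.0187
side tall_mug [([270.0, 256.0], 0.74), ([279.0, 369.0], 0.73), ([204.0, 389.0], 0.55)]
side tall_mug_handle [([280.0, 271.0], 0.8), ([265.0, 397.0], 0.68), ([179.0, 402.0], 0.67), ([154.0, 174.0], 0.32)]
side tall_mug_rim [([254.0, 258.0], 0.77), ([273.0, 380.0], 0.65)]
side rack [([261.0, 296.0], 0.84), ([243.0, 301.0], 0.67)]
side hook_mid [([245.0, 300.0], 0.73)]
side machine [([156.0, 173.0], 0.82), ([266.0, 296.0], 0.72), ([280.0, 273.0], 0.61), ([220.0, 118.0], 0.45)]
side outlet [([132.0, 162.0], 0.73)]
side tray [([153.0, 172.0], 0.6)]
side short_cup_a [([238.0, 291.0], 0.93), ([216.0, 312.0], 0.55)]
side [([379.0, 178.0, 34.0, 39.0], 0.77), ([224.0, 208.0, 137.0, 120.0], 0.46)]
top tall_mug [([148.0, 221.0], 0.87), ([303.0, 156.0], 0.8), ([219.0, 136.0], 0.64)]
top tall_mug_handle [([140.0, 199.0], 0.92), ([320.0, 156.0], 0.77), ([232.0, 122.0], 0.61)]
top tall_mug_rim [([301.0, 146.0], 0.87), ([139.0, 217.0], 0.63), ([213.0, 124.0], 0.61)]
top rack [([189.0, 200.0], 0.84)]
top hook_mid [([175.0, 195.0], 0.6)]
top machine [([200.0, 371.0], 0.92)]
top outlet [([191.0, 386.0], 0.84)]
top tray [([197.0, 378.0], 0.61)]
top short_cup_a [([184.0, 214.0], 0.86)]
top [([137.0, 290.0, 34.0, 35.0], 0.97), ([114.0, 203.0, 33.0, 30.0], 0.7), ([197.0, 128.0, 37.0, 29.0], 0.55)]
side [0.886 0.382 1.028] [-0.373 -0.295 -0.88 ]
top [0.293 0.092 1.136] [ 0.204  0.006 -0.979]
```

View pics/side0.png

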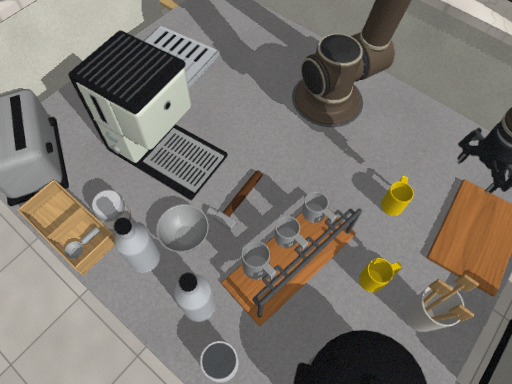

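View pics/top0.png

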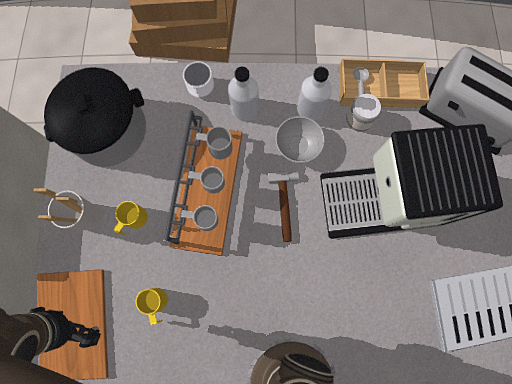

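Side picture: the three steel cups hang on the rack at about (row,col) (258,256), (232,288) and (206,316), and the yellow mugs are at (197,397) and (274,377). In the top picture the steel cups are at (141,219), (180,211) and (217,205), the yellow ones at (302,150) and (215,130). The one at (258,256) side / (141,219) top looks largest. I'll confirm in an enlarged crop and triangulate.

```bash
python3 - <<'E'
from h import *
np.set_printoptions(precision=3,suppress=True)
a=cv2.imread("pics/side0.png")[180:320,215:365];b=cv2.imread("pics/top0.png")[105:255,160:260]
A=cv2.resize(a,None,fx=3,fy=3,interpolation=2)
B=cv2.resize(b,None,fx=3,fy=3,interpolation=2)
B=cv2.copyMakeBorder(B,0,0,0,0,0)
h=max(A.shape[0],B.shape[0]);f=lambda i:cv2.copyMakeBorder(i,0,h-i.shape[0],0,0,cv2.BORDER_CONSTANT)
cv2.imwrite("pics/crop1.png",np.hstack([f(A),f(B)]))
s=ctrl.observe()
T=lambda s_,t_:tri([ray("side",s_),ray("top",t_)])
print("hook",T((245,300),(175,195)))
print("outlet",T((132,162),(191,386)),"tray",T((153,172),(197,378)),atz("side",(153,172),.028),atz("top",(197,378),.028),atz("side",(132,162),.137),atz("top",(191,386),.137))
print("rim",T((254,258),(139,217)), atz("top",(139,217),.168),atz("side",(254,258),.168))
print("rack",atz("top",(189,200),0),atz("side",(261,296),0))
# cup rims
for z,p in [(.168,(141,219)),(.14,(180,211)),(.14,(217,205))]: print("rimtop",atz("top",p,z))
# tray corners from top: front-left etc
for p in [(173,321),(236,328)]: print("trayfront",atz("top",p,.028))
for t in ["bowl","mallet","bottle_a","tin"]:
    print(t,[(atz("top",d["pixel"],0),round(d["conf"],2)) for d in ctrl.pinpoint("top",t)[:3]])
E
```

```text
hook [0.543 0.262 0.138]
outlet [ 0.513 -0.24   0.123] tray [ 0.511 -0.239  0.022] [ 0.511 -0.228  0.028] [ 0.514 -0.244  0.028] [ 0.519 -0.233  0.137] [ 0.508 -0.233  0.137]
rim [0.633 0.204 0.164] [0.631 0.204 0.168] [0.634 0.205 0.168]
rack [0.536 0.267 0.   ] [0.534 0.263 0.   ]
rimtop [0.626 0.199 0.168]
rimtop [0.53  0.219 0.14 ]
rimtop [0.434 0.23  0.14 ]
trayfront [ 0.582 -0.082  0.028]
trayfront [ 0.401 -0.098  0.028]
bowl [(array([ 0.683, -0.023,  0.   ]), 0.89)]
mallet [(array([0.489, 0.026, 0.   ]), 0.85)]
bottle_a [(array([0.786, 0.141, 0.   ]), 0.78), (array([ 0.785, -0.05 ,  0.   ]), 0.55)]
tin [(array([ 0.771, -0.219,  0.   ]), 0.76), (array([0.546, 0.232, 0.   ]), 0.44), (array([0.668, 0.213, 0.   ]), 0.19)]
```

View pics/crop1.png

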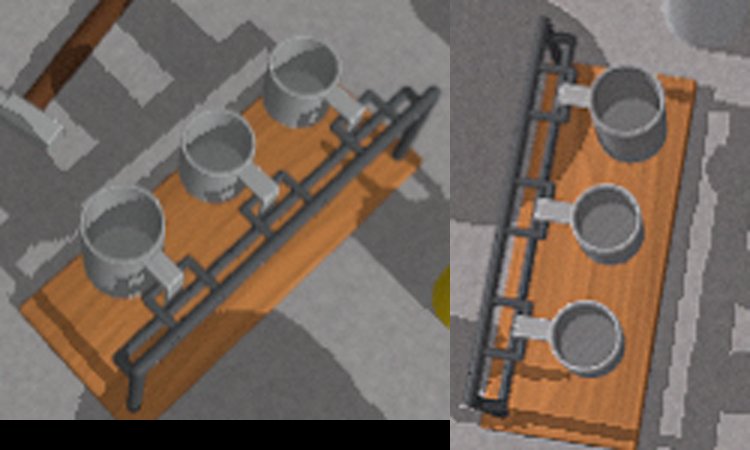

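The candidates for the mug (top picture, row,col) are the steel cups at (139,219), (180,211) and (217,205), and the yellow mugs at (302,150) and (215,130). The crop shows that the steel cup at top (139,219) / side (255,256) is the tallest and widest of the three, so it is the tall_mug. It hangs on the hook farthest from the robot. I'll turn the tool parallel to the rack first, while rising slightly.

```bash
python3 -m inch '[[0,0,-0.005,0,0,1],[0,0,-0.005,0,0,1],[0,0,-0.005,0,0,1],[0,0,-0.005,0,0,1],[0,0,-0.005,0,0,1],[0,0,-0.005,0,0,1],[0,0,-0.005,0,0,1],[0,0,-0.005,0,0,1],[0,0,-0.005,0,0,1],[0,0,-0.005,0,0,1],[0,0,0,0,0,1],[0,0,0,0,0,1]]' 1 40
python3 -m inch '[[0,0,0,0,0,1],[0,0,0,0,0,1],[0,0,0,0,0,1],[0,0,0,0,0,1],[0,0,0,0,0,1],[0,0,0,0,0,0.3],[0,0,0,0,0,0]]'
python3 - <<'E'
from h import *
np.set_printoptions(precision=3,suppress=True)
s=ctrl.observe();print(s["time_s"],s["position"],s["eef_rot"],s["q"])
p=ctrl.camera_params("wrist");print(p["T_tool_cam"],p["K"])
c=[atz("top",q,.168) for q in [(139,219),(179.5,211.5),(217,205)]];print(c)
c2=[atz("side",q,.168) for q in [(255.3,255.7),(227.5,287.3),(203,316.5)]];print(c2)
m=(np.array(c)+c2)/2;d=m[0]-m[2];print(d,np.linalg.norm(d),np.degrees(np.arctan2(d[1],d[0])))
tgt=np.array([.632,.202,.281]);print("tool shift",np.array(s["eef_rot"]).T@(tgt-s["position"]))
E
```

```text
time_s: 2.55
position: [0.177, 0.4944, 0.2815]
eef_rot: [[-0.261, 0.965, 0.0], [0.965, 0.261, 0.0], [0.0, 0.0, -1.0]]
ft_force: [0.7, -0.3, -0.3]
finger_gap: 0.0855
finger_force: 0.0
time_s: 3.25
position: [0.1769, 0.4943, 0.2813]
eef_rot: [[0.155, 0.988, -0.0], [0.988, -0.155, 0.0], [0.0, -0.0, -1.0]]
ft_force: [-0.1, 0.3, 0.6]
finger_gap: 0.0855
finger_force: 0.0
3.25 [0.177 0.494 0.281] [[ 0.155  0.988 -0.   ]
 [ 0.988 -0.155  0.   ]
 [ 0.    -0.    -1.   ]] [1.227 0.132 0.077 1.516 0.    2.954]
[[-0.    -0.95  -0.312  0.08 ]
 [ 1.    -0.001  0.001 -0.001]
 [-0.002 -0.312  0.95  -0.143]
 [ 0.     0.     0.     1.   ]] [[296.837   0.    254.803]
 [  0.    296.837 193.263]
 [  0.      0.      1.   ]]
[array([0.631, 0.199, 0.168]), array([0.525, 0.214, 0.168]), array([0.43 , 0.226, 0.168])]
[array([0.64 , 0.203, 0.168]), array([0.538, 0.217, 0.168]), array([0.44 , 0.233, 0.168])]
[ 0.2   -0.028  0.   ] 0.20212719872105347 -8.081167830471031
tool shift [-0.218  0.495  0.   ]
```

```bash
python3 -m inch '[[-0.016,0.037,0,0,0,0],[-0.016,0.037,0,0,0,0],[-0.016,0.037,0,0,0,0],[-0.016,0.037,0,0,0,0],[-0.016,0.037,0,0,0,0],[-0.016,0.037,0,0,0,0],[-0.016,0.037,0,0,0,0],[-0.016,0.037,0,0,0,0],[-0.016,0.037,0,0,0,0],[-0.016,0.037,0,0,0,0],[-0.016,0.037,0,0,0,0],[-0.016,0.037,0,0,0,0]]'
python3 -m inch '[[-0.013,0.025,0,0,0,0],[-0.013,0.026,0,0,0,0],[0,0,0,0,0,0],[0,0,0,0,0,0]]'
python3 - <<'E'
from h import *
np.set_printoptions(precision=3,suppress=True)
s=ctrl.observe();im=ctrl.grab_frame("wrist");cv2.imwrite("pics/w1.png",im)
print(s["position"],s["eef_rot"])
for t,z in [("tall_mug",.078),("tall_mug_rim",.168),("tall_mug_handle",.126),("hook_mid",.15)]:
    print(t,[(np.round(d["pixel"]),atz("wrist",d["pixel"],z,s),round(d["conf"],2)) for d in ctrl.pinpoint("wrist",t)[:3]])
E
```

```text
time_s: 4.45
position: [0.5868, 0.2341, 0.2813]
eef_rot: [[0.155, 0.988, 0.0], [0.988, -0.155, 0.0], [0.0, 0.0, -1.0]]
ft_force: [0.6, 0.2, 0.7]
finger_gap: 0.0851
finger_force: 0.0
time_s: 4.85
position: [0.632, 0.2012, 0.2807]
eef_rot: [[0.157, 0.988, -0.001], [0.988, -0.157, -0.0], [-0.0, -0.001, -1.0]]
ft_force: [-1.7, 0.8, -0.7]
finger_gap: 0.0853
finger_force: 0.0
[0.632 0.201 0.281] [[ 0.157  0.988 -0.001]
 [ 0.988 -0.157 -0.   ]
 [-0.    -0.001 -1.   ]]
tall_mug [(array([160., 260.]), array([0.638, 0.209, 0.078]), 0.67)]
tall_mug_rim [(array([190., 256.]), array([0.632, 0.201, 0.168]), 0.81)]
tall_mug_handle [(array([117., 256.]), array([0.642, 0.261, 0.126]), 0.87)]
hook_mid [(array([131., 144.]), array([0.539, 0.267, 0.15 ]), 0.58)]
```

View pics/w1.png

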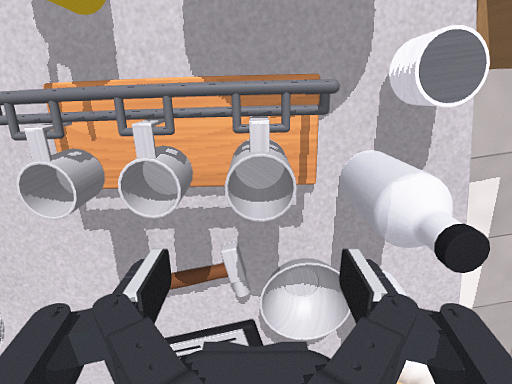

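The wrist picture shows the tall mug in front of the tool: rim centre at about (row 188, col 260), strap over its hook at (131,258). The fingers straddle it with the short cups well to the left, so I'll correct by 3 mm and 1.5° and go down.

```bash
python3 -m inch '[[0.002,0.003,0,0,0,-0.3],[0,0,0.02,0,0,0],[0,0,0.02,0,0,0],[0,0,0.02,0,0,0],[0,0,0.02,0,0,0],[0,0,0,0,0,0],[0,0,0,0,0,0]]' 1
python3 - <<'E'
from h import *
np.set_printoptions(precision=3,suppress=True)
s=ctrl.observe();im=ctrl.grab_frame("wrist");cv2.imwrite("pics/w2.png",im)
for t,z in [("tall_mug_rim",.168),("tall_mug_handle",.126)]:
    print(t,[(np.round(d["pixel"]),atz("wrist",d["pixel"],z,s),round(d["conf"],2)) for d in ctrl.pinpoint("wrist",t)[:3]])
E
```

```text
time_s: 5.8
position: [0.6348, 0.2033, 0.2017]
eef_rot: [[0.132, 0.991, -0.0], [0.991, -0.132, -0.0], [-0.0, -0.0, -1.0]]
ft_force: [-0.9, 0.1, 0.7]
finger_gap: 0.0852
finger_force: 0.0
tall_mug_rim [(array([230., 254.]), array([0.633, 0.2  , 0.168]), 0.81)]
tall_mug_handle [(array([130., 258.]), array([0.644, 0.259, 0.126]), 0.88), (array([311., 304.]), array([0.664, 0.095, 0.126]), 0.41)]
```

View pics/w2.png

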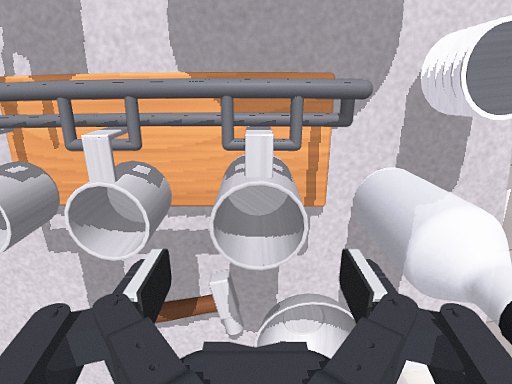

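Rim centre now reads about (222,259), midway between the fingertips at cols 168 and 342 to within 3 mm. Going down to the grasp and closing.

```bash
python3 -m inch '[[0,0.002,0.01,0,0,0],[0,0,0.015,0,0,0],[0,0,0.015,0,0,0],[0,0,0.015,0,0,0],[0,0,0.01,0,0,0],[0,0,0.008,0,0,0],[0,0,0,0,0,0],[0,0,0,0,0,0]]' 1
python3 -m inch '[[0,0,0,0,0,0],[0,0,0,0,0,0],[0,0,0,0,0,0],[0,0,0,0,0,0],[0,0,0,0,0,0],[0,0,0,0,0,0],[0,0,0,0,0,0],[0,0,0,0,0,0]]' 0 40
```

```text
time_s: 6.75
position: [0.6372, 0.2028, 0.1287]
eef_rot: [[0.133, 0.991, 0.0], [0.991, -0.133, 0.0], [0.0, 0.0, -1.0]]
ft_force: [-0.3, 0.8, 0.4]
finger_gap: 0.0855
finger_force: 0.0
time_s: 7.55
position: [0.6374, 0.2029, 0.1293]
eef_rot: [[0.133, 0.991, 0.002], [0.991, -0.133, 0.0], [0.001, 0.001, -1.0]]
ft_force: [-0.7, -0.2, 5.6]
finger_gap: 0.0639
finger_force: 46.9
```

Gripped, with a gap of 64 mm. Lifting straight up 100 mm.

```bash
python3 -m inch '[[0,0,-0.005,0,0,0],[0,0,-0.01,0,0,0],[0,0,-0.01,0,0,0],[0,0,-0.01,0,0,0],[0,0,-0.01,0,0,0],[0,0,-0.01,0,0,0],[0,0,-0.015,0,0,0],[0,0,-0.015,0,0,0],[0,0,-0.015,0,0,0],[0,0,0,0,0,0],[0,0,0,0,0,0]]'
python3 - <<'E'
from h import *
np.set_printoptions(precision=3,suppress=True)
s=ctrl.observe();a=ctrl.grab_frame("wrist");b=ctrl.grab_frame("side");t=ctrl.grab_frame("top")
cv2.imwrite("pics/top3.png",t)
B=cv2.resize(b[150:340,190:380],(384,384),interpolation=2)
cv2.imwrite("pics/c3.png",cv2.resize(np.hstack([a,B]),(800,343)))
# machine
for c in ["top","side"]:
    for n,z in [("outlet",.137),("tray",.028),("machine",0)]:
        for k in range(2):
            print(c,n,[(np.round(d["pixel"],1),atz(c,d["pixel"],z)[:2],round(d["conf"],2)) for d in ctrl.pinpoint(c,n)[:2]])
E
```

```text
time_s: 8.65
position: [0.6373, 0.2028, 0.2287]
eef_rot: [[0.133, 0.991, 0.001], [0.991, -0.133, 0.0], [0.0, 0.001, -1.0]]
ft_force: [-0.3, -0.8, -2.4]
finger_gap: 0.0642
finger_force: 46.3
top outlet [(array([190.2, 383.8]), array([ 0.51 , -0.228]), 0.95)]
top outlet [(array([190.2, 383.8]), array([ 0.51 , -0.228]), 0.95)]
top tray [(array([197.5, 376.6]), array([ 0.512, -0.24 ]), 0.66)]
top tray [(array([197.5, 376.6]), array([ 0.512, -0.24 ]), 0.66)]
top machine [(array([201.8, 372.2]), array([ 0.505, -0.235]), 0.85)]
top machine [(array([201.8, 372.2]), array([ 0.505, -0.235]), 0.85)]
side outlet [(array([133.2, 163.2]), array([ 0.52 , -0.228]), 0.63)]
side outlet [(array([133.2, 163.2]), array([ 0.52 , -0.228]), 0.63)]
side tray [(array([152.7, 172.9]), array([ 0.508, -0.226]), 0.89), (array([255.7, 256.5]), array([0.599, 0.177]), 0.22)]
side tray [(array([152.7, 172.9]), array([ 0.508, -0.226]), 0.89), (array([255.7, 256.5]), array([0.599, 0.177]), 0.22)]
side machine [(array([155.4, 173.3]), array([ 0.504, -0.235]), 0.67), (array([212.1, 312.1]), array([0.386, 0.211]), 0.62)]
side machine [(array([155.4, 173.3]), array([ 0.504, -0.235]), 0.67), (array([212.1, 312.1]), array([0.386, 0.211]), 0.62)]
```

View pics/c3.png

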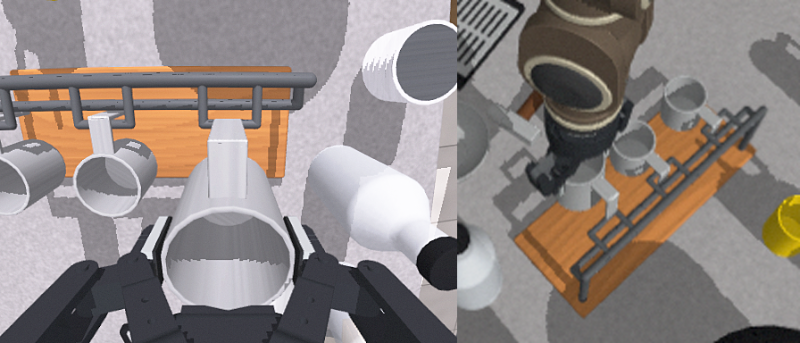

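The mug is off the hook and clear: wrist view has it held between the pads, strap free of the wire, and the short cups still hang. Now carrying it away to -y and over to the front of the machine, still high.

```bash
python3 -m inch '[[-0.02,0,0,0,0,0],[-0.03,0,0,0,0,0],[-0.03,0,0,0,0,0],[-0.03,-0.01,0,0,0,0],[-0.03,-0.012,0,0,0,0],[-0.03,-0.012,0,0,0,0],[-0.03,-0.012,0,0,0,0],[-0.03,-0.012,0,0,0,0],[-0.03,-0.012,0,0,0,0],[-0.03,-0.01,0,0,0,0],[-0.025,-0.006,0,0,0,0],[0,0,0,0,0,0]]'
python3 -m inch '[[0,0,0,0,0,-0.9],[0,0,0,0,0,-0.9],[0,0,0,0,0,-0.9],[0,0,0,0,0,0],[0,0,0,0,0,0]]'
python3 - <<'E'
from h import *
np.set_printoptions(precision=3,suppress=True)
s=ctrl.observe();a=ctrl.grab_frame("wrist");b=ctrl.grab_frame("side");cv2.imwrite("pics/w4.png",a)
B=cv2.resize(b[90:282,60:252],(384,384),interpolation=2)
T=cv2.resize(cv2.imread("pics/top3.png")[120:245,310:435],(384,384),interpolation=2)
cv2.imwrite("pics/c4.png",cv2.resize(np.hstack([B,T]),(800,400)))
for n,z in [("tall_mug_rim",.268),("tall_mug_handle",.226),("tall_mug",.178),("tray",.028),("outlet",.137)]:
    print(n,[(np.round(d["pixel"],1),atz("wrist",d["pixel"],z,s)[:2],round(d["conf"],2)) for d in ctrl.pinpoint("wrist",n)[:2]])
# gray tray-edge lines from top
for p in [(173,321),(236,328),(229,405),(169,377)]: print(atz("top",p,.028))
E
```

```text
time_s: 10.6
position: [0.5084, -0.1009, 0.2288]
eef_rot: [[0.137, 0.991, 0.0], [0.991, -0.137, -0.001], [-0.001, 0.001, -1.0]]
ft_force: [-0.1, 0.6, -2.3]
finger_gap: 0.0636
finger_force: 46.2
time_s: 11.1
position: [0.51, -0.0979, 0.2284]
eef_rot: [[-0.081, 0.997, 0.0], [0.997, 0.081, 0.0], [0.0, 0.0, -1.0]]
ft_force: [0.5, -0.2, -1.8]
finger_gap: 0.0636
finger_force: 46.2
tall_mug_rim [(array([301.4, 251.8]), array([ 0.508, -0.1  ]), 0.55)]
tall_mug_handle [(array([144.4, 253.8]), array([ 0.504, -0.041]), 0.95)]
tall_mug [(array([212. , 257.8]), array([ 0.511, -0.095]), 0.63)]
tray []
outlet []
[ 0.582 -0.082  0.028]
[ 0.401 -0.098  0.028]
[ 0.422 -0.319  0.028]
[ 0.596 -0.246  0.028]
```

View pics/c4.png

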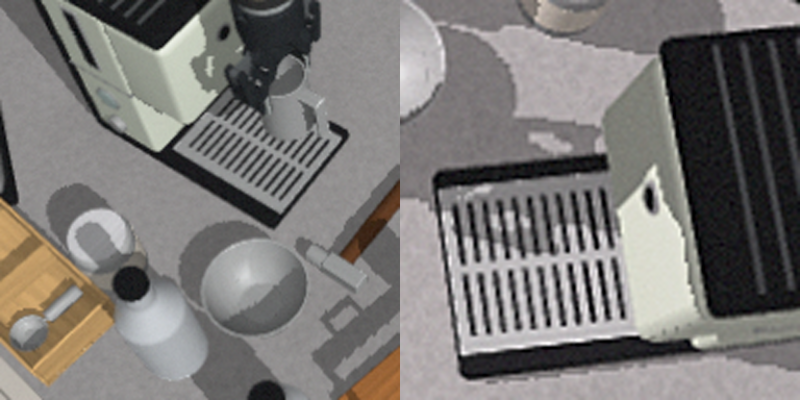

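The left half (side) shows the mug hanging over the tray front with its handle pointing out to the front. In the right half (top) the grid's front corners are at full-picture (178,323) and (231,330), and its centre bar runs from (204,326) to (201,381). I'll use those for the machine's yaw and centre line.

```bash
python3 - <<'E'
from h import *
np.set_printoptions(precision=4,suppress=True)
P=[atz("top",p,.028)[:2] for p in [(178.4,322.8),(230.6,330),(204.4,326.25),(200.6,380.9),(225.3,383.4)]]
for p in P: print(p)
a=P[0]-P[1];b=P[2]-P[3];c=P[1]-P[4]
print("len",np.linalg.norm(a),"yaw front",np.degrees(np.arctan2(a[1],a[0])),"bar",np.degrees(np.arctan2(-b[0],b[1])),"side",np.degrees(np.arctan2(-c[0],c[1])))
for yaw in (3,5,7):
    w=np.radians(yaw);y=np.array([-np.sin(w),np.cos(w)]);f=(P[0]+P[1])/2
    print(yaw,"under outlet",f-.145*y,"bar lateral",P[2]-f)
# side image: grid front corners: crop scale 400/192
for q in [(348,135),(277,225)]:
    print("side corner(black)",atz("side",(90+q[1]/2.083,60+q[0]/2.083),.028)[:2])
E
```

```text
[ 0.5658 -0.0866]
[ 0.4164 -0.1041]
[ 0.4904 -0.095 ]
[ 0.5032 -0.2524]
[ 0.4325 -0.2564]
len 0.150414087910435 yaw front 6.669918193304188 bar 4.636234042889327 side 6.033273232434563
3 under outlet [ 0.4987 -0.2402] bar lateral [-0.0006  0.0004]
5 under outlet [ 0.5037 -0.2398] bar lateral [-0.0006  0.0004]
7 under outlet [ 0.5088 -0.2393] bar lateral [-0.0006  0.0004]
side corner(black) [ 0.4079 -0.0948]
side corner(black) [ 0.5816 -0.0717]
```

```bash
python3 -m inch '[[-0.02,-0.008,0,0,0,-0.3],[-0.02,-0.008,0,0,0,0],[0,0,0.02,0,0,0],[0,0,0.025,0,0,0],[0,0,0.025,0,0,0],[0,0,0.025,0,0,0],[0,0,0.02,0,0,0],[0,0,0.01,0,0,0],[0,0,0.005,0,0,0],[0,0,0.003,0,0,0],[0,0,0,0,0,0],[0,0,0,0,0,0]]'
python3 - <<'E'
from h import *
np.set_printoptions(precision=4,suppress=True)
cv2.imwrite("pics/s5.png",cv2.resize(ctrl.grab_frame("side")[80:230,90:290],(800,600),interpolation=2))
s=ctrl.observe();print(s["position"],s["ft_force"],s["q"])
E
```

```text
time_s: 12.65
position: [0.4984, -0.1395, 0.0962]
eef_rot: [[-0.107, 0.994, 0.001], [0.994, 0.107, -0.0], [-0.001, 0.001, -1.0]]
ft_force: [-0.0, 0.3, -2.3]
finger_gap: 0.064
finger_force: 46.2
[ 0.4984 -0.1395  0.0962] [ 0.0219 -0.5272 -1.9281] [-0.2729  0.1459 -0.315   1.1084  0.      1.1909]
```

View pics/s5.png

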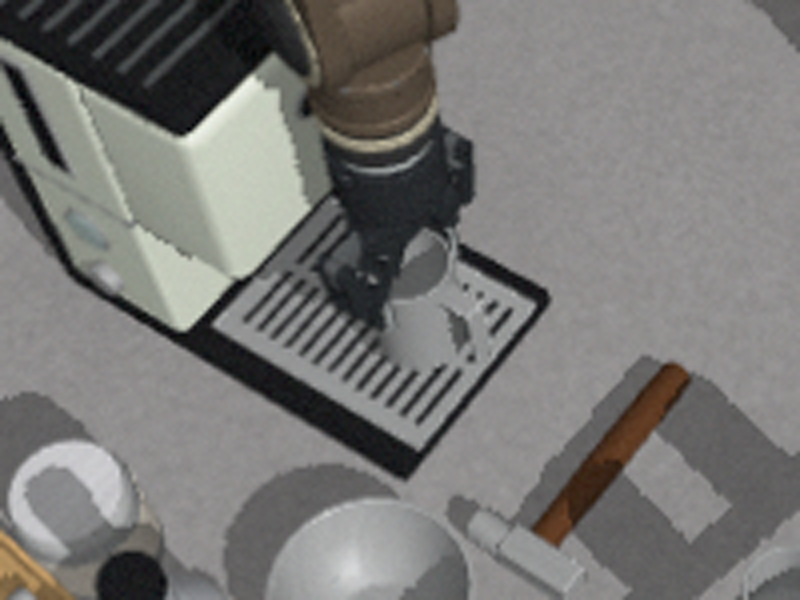

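The mug (rim near (265,420) in the enlarged crop) is just above the front of the tray, centred and handle to the front. Now small steps down until contact.

```bash
python3 -m inch '[[0,0,0.003,0,0,0],[0,0,0.003,0,0,0],[0,0,0.003,0,0,0],[0,0,0,0,0,0]]'
python3 -m inch '[[0,0,0.002,0,0,0],[0,0,0.002,0,0,0],[0,0,0,0,0,0]]'
```

```text
time_s: 13.1
position: [0.4975, -0.1392, 0.0857]
eef_rot: [[-0.107, 0.994, -0.001], [0.994, 0.107, 0.0], [0.0, -0.001, -1.0]]
ft_force: [-0.2, -0.1, -3.3]
finger_gap: 0.0638
finger_force: 46.2
time_s: 13.4
position: [0.498, -0.1394, 0.0828]
eef_rot: [[-0.107, 0.994, 0.001], [0.994, 0.107, -0.0], [-0.0, 0.001, -1.0]]
ft_force: [-0.8, 1.3, 1.9]
finger_gap: 0.0639
finger_force: 46.6
```

Contact (the force rose by about 4 N). Letting go, with a short pause, then straight up.

```bash
python3 -m inch '[[0,0,0.001,0,0,0],[0,0,0,0,0,0]]'
python3 -m inch '[[0,0,0,0,0,0],[0,0,0,0,0,0],[0,0,0,0,0,0],[0,0,0,0,0,0],[0,0,0,0,0,0],[0,0,0,0,0,0],[0,0,0,0,0,0],[0,0,0,0,0,0]]' 1
python3 -m inch '[[0,0,-0.01,0,0,0],[0,0,-0.02,0,0,0],[0,0,-0.02,0,0,0],[0,0,-0.02,0,0,0],[0,0,-0.02,0,0,0],[0.02,0,-0.02,0,0,0],[0.03,0,-0.01,0,0,0],[0.03,0,0,0,0,0],[0.03,0,0,0,0,0],[0,0,0,0,0,0],[0,0,0,0,0,0]]'
python3 - <<'E'
from h import *
np.set_printoptions(precision=4,suppress=True)
s=ctrl.observe();a=ctrl.grab_frame("wrist");b=ctrl.grab_frame("side");ctrl.grab_frame("top")
print(s["position"])
cv2.imwrite("pics/c6.png",cv2.resize(np.hstack([a,cv2.resize(b[80:230,90:290],(512,384),interpolation=2)]),(800,300)))
for c in ["wrist","side","top"]:
  for n,z in [("tall_mug_rim",.118),("tall_mug_handle",.076),("tall_mug",.028),("tray",.028),("outlet",.137),("machine",0)]:
    print(c,n,[(np.round(d["pixel"],1),atz(c,d["pixel"],z,s)[:2],round(d["conf"],2)) for d in ctrl.pinpoint(c,n)[:3]])
E
```

```text
time_s: 13.6
position: [0.498, -0.1393, 0.0827]
eef_rot: [[-0.107, 0.994, 0.001], [0.994, 0.107, -0.0], [-0.0, 0.001, -1.0]]
ft_force: [-4.3, 2.8, 10.2]
finger_gap: 0.0639
finger_force: 47.7
time_s: 14.4
position: [0.4979, -0.1394, 0.0813]
eef_rot: [[-0.107, 0.994, -0.0], [0.994, 0.107, 0.0], [0.0, -0.0, -1.0]]
ft_force: [-0.4, -0.2, -0.3]
finger_gap: 0.0858
finger_force: 0.0
time_s: 15.5
position: [0.4863, -0.0296, 0.202]
eef_rot: [[-0.108, 0.994, 0.001], [0.994, 0.108, -0.0], [-0.0, 0.001, -1.0]]
ft_force: [0.7, -0.5, -0.3]
finger_gap: 0.0858
finger_force: 0.0
[ 0.4863 -0.0296  0.202 ]
wrist tall_mug_rim [(array([308.4, 251.5]), array([ 0.4938, -0.1368]), 0.63)]
wrist tall_mug_handle [(array([232.8, 253.2]), array([ 0.4892, -0.0794]), 0.65)]
wrist tall_mug [(array([256.9, 256. ]), array([ 0.4983, -0.1342]), 0.58), (array([306.2, 431. ]), array([ 0.7381, -0.1857]), 0.35)]
wrist tray [(array([325.6, 253.7]), array([ 0.5067, -0.2386]), 0.69), (array([233.1, 255.5]), array([ 0.4942, -0.1026]), 0.29)]
wrist outlet []
wrist machine []
side tall_mug_rim [(array([272.9, 381.8]), array([0.4
[... 566 characters left out ...]
.2309]), 0.77)]
side outlet [(array([132.1, 162.8]), array([ 0.5182, -0.2314]), 0.77)]
side machine [(array([157.7, 174.3]), array([ 0.5079, -0.2268]), 0.74), (array([148.7, 195. ]), array([ 0.442 , -0.2008]), 0.54)]
top tall_mug_rim [(array([212.3, 125.6]), array([0.4462, 0.4428]), 0.83), (array([301.1, 148.3]), array([0.2218, 0.3689]), 0.61)]
top tall_mug_handle [(array([320. , 152.5]), array([0.1709, 0.3669]), 0.83), (array([229.8, 121.8]), array([0.4046, 0.4642]), 0.78)]
top tall_mug [(array([216.4, 135.3]), array([0.4485, 0.4446]), 0.66), (array([301.2, 154.4]), array([0.2158, 0.3764]), 0.64)]
top tray []
top outlet [(array([110.6, 248.6]), array([0.7234, 0.1257]), 0.45)]
top machine []
```

View pics/c6.png

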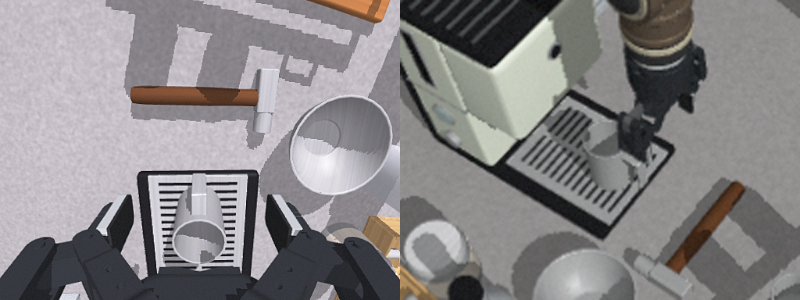

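The mug stands upright on the tray front with its handle out: wrist rim (241,200) and strap (185,199) in the halved picture, released, and nothing else disturbed. It is about 100 mm in front of the outlet. Next I close the fingers, go down in front of the strap and tilt the tool 20° so that the tip leads and the body clears the head.

```bash
python3 -m inch '[[0,0,0,0,0,0],[0,0,0,0,0,0],[0,0,0,0,0,0],[0,0,0,0,0,0],[0,0,0.02,0,0,0],[0,0,0.025,0,0,0],[0,0,0.025,0,0,0],[0,0,0.025,0,0,0],[0,0,0.025,0,0,0],[0,0,0.02,0,0,0],[0,0,0.006,0,0,0],[0,0,0,0,0,0]]' 0
python3 -m inch '[[0,0,0,0,-0.7,0],[0,0,0,0,-0.7,0],[0,0,0,0,-0.7,0],[0,0,0,0,-0.7,0],[0,0,0,0,-0.7,0],[0,0,0,0,-0.8,0],[0,0,0,0,0,0],[0,0,0,0,0,0]]'
python3 - <<'E'
from h import *
np.set_printoptions(precision=4,suppress=True)
s=ctrl.observe();O=np.array([.507,-.239,.028]);w=np.radians(6.2);M=np.array([[np.cos(w),-np.sin(w),0],[np.sin(w),np.cos(w),0],[0,0,1]])
print("TCP in tray",M.T@(np.array(s["position"])-O),"tool-in-machine",M.T@np.array(s["eef_rot"]),s["q"])
E=np.array(s["eef_rot"])
print("10mm towards -y in tool:",E.T@M@np.array([0,-.01,0]),"10mm +x:",E.T@M@np.array([.01,0,0]))
E
```

```text
time_s: 17.75
position: [0.4855, -0.03, 0.0547]
eef_rot: [[-0.107, 0.994, -0.002], [0.994, 0.107, 0.0], [0.0, -0.002, -1.0]]
ft_force: [0.6, -0.1, 0.2]
finger_gap: 0.0002
finger_force: 0.0
time_s: 18.55
position: [0.4868, -0.0295, 0.0562]
eef_rot: [[-0.101, 0.994, 0.037], [0.936, 0.108, -0.334], [-0.336, 0.001, -0.942]]
ft_force: [0.6, 0.3, -0.2]
finger_gap: -0.0002
finger_force: 0.0
TCP in tray [0.0026 0.2105 0.0282] tool-in-machine [[ 0.0007  1.      0.0012]
 [ 0.9419 -0.0003 -0.336 ]
 [-0.336   0.0014 -0.9419]] [ 0.1444  0.1219 -0.4761  0.9845 -0.3425  1.6095]
10mm towards -y in tool: [-0.0094  0.      0.0034] 10mm +x: [0.   0.01 0.  ]
```

```bash
python3 -m inch '[[-0.0094,-0.001,0.0034,0,0,0],[-0.0094,0,0.0034,0,0,0],[-0.0094,0,0.0034,0,0,0],[-0.0047,0,0.0017,0,0,0],[-0.0047,0,0.0017,0,0,0],[-0.0047,0,0.0017,0,0,0],[-0.0047,0,0.0017,0,0,0],[-0.0047,0,0.0017,0,0,0],[-0.0047,0,0.0017,0,0,0],[0,0,0,0,0,0]]'
python3 - <<'E'
from h import *
np.set_printoptions(precision=4,suppress=True)
s=ctrl.observe();O=np.array([.507,-.239,.028]);w=np.radians(6.2);M=np.array([[np.cos(w),-np.sin(w),0],[np.sin(w),np.cos(w),0],[0,0,1]])
print("TCP in tray",M.T@(np.array(s["position"])-O))
a=ctrl.grab_frame("wrist");b=ctrl.grab_frame("side")
cv2.imwrite("pics/c7.png",cv2.resize(np.hstack([a,cv2.resize(b[80:230,90:290],(512,384),interpolation=2)]),(800,300)))
for c in ["wrist","side"]:
  for n,z in [("tall_mug_rim",.118),("tall_mug_handle",.076),("tall_mug",.028),("tray",.028)]:
    print(c,n,[(np.round(d["pixel"],1),(M.T@(atz(c,d["pixel"],z,s)-O))[:2],round(d["conf"],2)) for d in ctrl.pinpoint(c,n)[:3]])
E
```

```text
time_s: 19.55
position: [0.4916, -0.0904, 0.0552]
eef_rot: [[-0.1, 0.994, 0.036], [0.936, 0.106, -0.336], [-0.338, 0.0, -0.941]]
ft_force: [0.3, -0.4, 0.1]
finger_gap: -0.0001
finger_force: 0.0
TCP in tray [0.0007 0.1494 0.0272]
wrist tall_mug_rim []
wrist tall_mug_handle []
wrist tall_mug []
wrist tray []
side tall_mug_rim [(array([192.2, 401.8]), array([-0.197,  0.645]), 0.66), (array([143.4, 187.2]), array([-0.0048,  0.0768]), 0.64), (array([271.5, 379.7]), array([0.0349, 0.6868]), 0.59)]
side tall_mug_handle [(array([165.4, 206.3]), array([0.0048, 0.146 ]), 0.79), (array([266.7, 395.9]), array([-0.0182,  0.7215]), 0.62), (array([179.9, 401.5]), array([-0.2633,  0.6317]), 0.62)]
side tall_mug [(array([206.8, 389.3]), array([-0.1956,  0.6403]), 0.9), (array([282.6, 370.6]), array([0.0347, 0.6903]), 0.78), (array([163.7, 191.4]), array([0.0026, 0.0836]), 0.69)]
side tray [(array([153.4, 172.1]), array([0.0057, 0.012 ]), 0.76)]
```

View pics/c7.png

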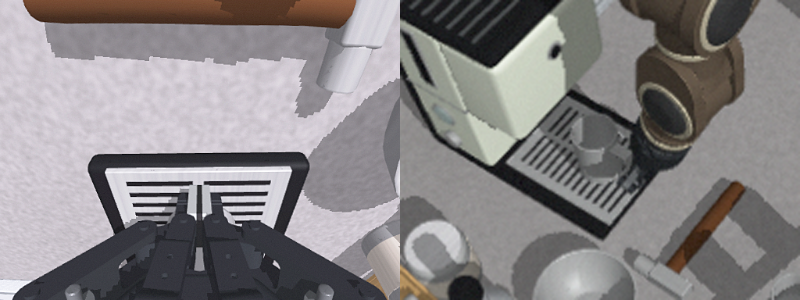

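The side view shows the mug upright and being pushed (rim at (130,597) of the composite), handle against the fingers. Continuing slowly.

```bash
python3 -m inch '[[-0.0047,0,0.0017,0,0,0],[-0.0047,0,0.0017,0,0,0],[-0.0047,0,0.0017,0,0,0],[-0.0047,0,0.0017,0,0,0],[-0.0047,0,0.0017,0,0,0],[-0.0047,0,0.0017,0,0,0],[-0.0047,0,0.0017,0,0,0],[-0.0047,0,0.0017,0,0,0],[-0.0047,0,0.0017,0,0,0],[-0.0047,0,0.0017,0,0,0],[-0.0047,0,0.0017,0,0,0],[0,0,0,0,0,0]]'
cat > m.py <<'E'
from h import *
import sys
np.set_printoptions(precision=4,suppress=True)
s=ctrl.observe();O=np.array([.507,-.239,.028]);w=np.radians(6.2);M=np.array([[np.cos(w),-np.sin(w),0],[np.sin(w),np.cos(w),0],[0,0,1]])
print("TCP in tray",M.T@(np.array(s["position"])-O))
for c in sys.argv[2:]:
  cv2.imwrite(f"pics/{sys.argv[1]}_{c}.png",ctrl.grab_frame(c))
  for n,z in [("tall_mug_rim",.118),("tall_mug_handle",.076),("tall_mug",.028),("tray",.028),("outlet",.137)]:
    for d in ctrl.pinpoint(c,n):
        p=M.T@(atz(c,d["pixel"],z,s)-O)
        if np.linalg.norm(p[:2])<.2: print(c,n,np.round(d["pixel"],1),p[:2],round(d["conf"],2))
E
python3 m.py m8 side top wrist
```

```text
time_s: 21.25
position: [0.4974, -0.1452, 0.055]
eef_rot: [[-0.1, 0.994, 0.036], [0.936, 0.106, -0.336], [-0.338, 0.0, -0.941]]
ft_force: [-0.7, 0.2, -0.5]
finger_gap: 0.0001
finger_force: 0.0
TCP in tray [0.0006 0.0943 0.027 ]
side tall_mug_rim [138.6 171.9] [0.0061 0.0304] 0.9
side tall_mug_handle [155.2 189.6] [0.0036 0.0852] 0.62
side tall_mug [156.5 175. ] [0.0096 0.0264] 0.55
side tray [152.6 172.3] [0.0031 0.0106] 0.97
side outlet [130.3 164.4] [0.0046 0.006 ] 0.62
top tall_mug_rim [191.6 375.5] [0.0061 0.0274] 0.41
top tall_mug_handle [201.1 368.4] [-0.0107  0.0377] 0.25
top tall_mug [201.8 367.9] [-0.005   0.0252] 0.47
top tall_mug [199.2 377.6] [-0.0003 -0.004 ] 0.26
top tray [199.3 374.7] [0.0002 0.0045] 0.76
```

About 20 mm remain, by both the dead reckoning and the side view.

```bash
python3 -m inch '[[-0.0047,0,0.0017,0,0,0],[-0.0047,0,0.0017,0,0,0],[-0.0047,0,0.0017,0,0,0],[-0.0038,0,0.0014,0,0,0],[0,0,0,0,0,0],[0,0,0,0,0,0]]'
python3 -m inch '[[0.01,0,-0.003,0,0,0],[0.02,0,-0.007,0,0,0],[0.03,0,-0.01,0,0,0],[0.03,0,-0.01,0,0,0],[0.03,0,-0.01,0,0,0],[0.02,0,-0.03,0,0,0],[0.02,0,-0.03,0,0,0],[0.02,0,-0.03,0,0,0],[0,0,0,0,0.8,0],[0,0,0,0,0.8,0],[0,0,0,0,0,0],[0,0,0,0,0,0]]'
python3 m.py m9 side top wrist
python3 - <<'E'
import cv2,numpy as np
a=cv2.imread("pics/m9_wrist.png");b=cv2.imread("pics/m9_side.png")
cv2.imwrite("pics/c9.png",cv2.resize(np.hstack([a,cv2.resize(b[80:230,90:290],(512,384),interpolation=2)]),(800,300)))
E
```

```text
time_s: 22.75
position: [0.4994, -0.1637, 0.0549]
eef_rot: [[-0.1, 0.994, 0.036], [0.936, 0.106, -0.336], [-0.338, -0.0, -0.941]]
ft_force: [-0.2, 0.5, -0.3]
finger_gap: 0.0001
finger_force: 0.0
time_s: 23.95
position: [0.4764, 0.0487, 0.1165]
eef_rot: [[-0.104, 0.994, 0.023], [0.971, 0.106, -0.214], [-0.216, -0.0, -0.976]]
ft_force: [-0.4, 0.9, -0.6]
finger_gap: -0.0001
finger_force: 0.0
TCP in tray [0.0006 0.2893 0.0885]
side tall_mug_rim [134. 167.] [0.0013 0.0085] 0.76
side tall_mug_handle [154.5 185.7] [0.0079 0.0743] 0.74
side tall_mug [153.9 170. ] [0.0107 0.0078] 0.72
side tray [154.3 172.6] [0.0074 0.0153] 0.62
side outlet [129.1 162.5] [ 0.0043 -0.0011] 0.78
top tall_mug_rim [194.1 382.3] [-0.0023  0.0103] 0.96
top tall_mug_handle [199.5 355.7] [-0.0029  0.072 ] 0.74
top tall_mug [198.4 373.5] [0.0032 0.0075] 0.69
top tray [198.6 374. ] [0.0024 0.0062] 0.57
top outlet [192.1 388. ] [-0.0018  0.0008] 0.67
```

View pics/c9.png

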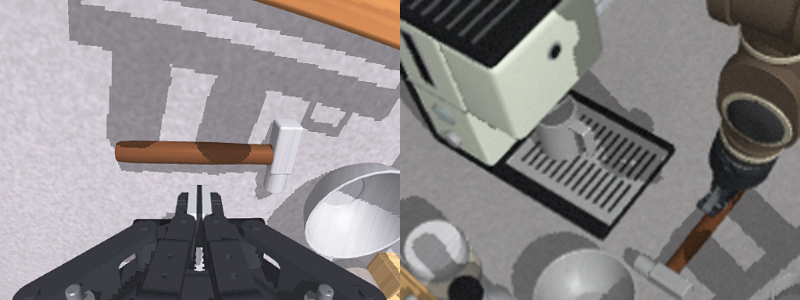

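The side view shows the mug upright under the head, handle to the front, and the arm clear. I've used up my pictures to view, so I'll measure numerically with the wrist camera from the front, which can see both the mug and the tray.

```bash
python3 -m inch '[[-0.004,0,-0.02,0,0,0],[-0.004,0,-0.02,0,0,0],[-0.004,0,-0.02,0,0,0],[-0.004,0,-0.02,0,0,0],[-0.017,0,0.004,0,0,0],[-0.017,0,0.004,0,0,0],[-0.017,0,0.004,0,0,0],[-0.017,0,0.004,0,0,0]]'
python3 -m inch '[[0,0,0,0,-0.8,0],[0,0,0,0,-0.8,0],[0,0,0,0,-0.8,0],[0,0,0,0,-0.8,0],[0,0,0,0,-0.8,0],[0,0,0,0,-0.8,0],[0,0,0,0,-0.8,0],[0,0,0,0,0,0],[0,0,0,0,0,0]]'
python3 m.py m10 wrist side top
python3 - <<'E'
from h import *
s=ctrl.observe();O=np.array([.507,-.239,.028]);w=np.radians(6.2);M=np.array([[np.cos(w),-np.sin(w),0],[np.sin(w),np.cos(w),0],[0,0,1]])
for n,p in [("tray0",[0,0,0]),("strap",[0,.063,.048]),("rimfront",[0,.038,.09]),("edge",[0,.145,0]),("edgeL",[-.075,.145,0]),("edgeR",[.075,.145,0])]: print(n,proj("wrist",O+M@np.array(p),s))
g=cv2.cvtColor(cv2.imread("pics/m10_wrist.png"),6)
r,c=proj("wrist",O+M@np.array([-.062,.145,0]),s).astype(int)
print("col",c,"rows",r-20,g[r-20:r+20,c].tolist())
E
```

```text
time_s: 25.65
position: [0.484, -0.0198, 0.1971]
eef_rot: [[-0.105, 0.994, 0.023], [0.971, 0.107, -0.213], [-0.214, 0.0, -0.977]]
ft_force: [-0.5, -0.1, 0.5]
finger_gap: -0.0001
finger_force: 0.0
time_s: 26.55
position: [0.4841, -0.0189, 0.1968]
eef_rot: [[-0.085, 0.994, 0.066], [0.784, 0.108, -0.612], [-0.615, -0.001, -0.788]]
ft_force: [-0.2, -0.1, 1.2]
finger_gap: -0.0001
finger_force: 0.0
TCP in tray [0.001  0.2213 0.1688]
wrist tall_mug_handle [209.6 257.4] [0.0028 0.0614] 0.98
wrist tall_mug [198.5 256.4] [0.0019 0.0119] 0.96
wrist tray [201.7 255.6] [0.0008 0.0032] 0.75
wrist tray [207.8 256. ] [ 0.0014 -0.0141] 0.69
side tall_mug_rim [132.3 166.6] [-0.0028  0.0037] 0.87
side tall_mug_handle [151.9 185. ] [0.0019 0.067 ] 0.75
side tall_mug [157.  167.5] [0.0237 0.0086] 0.97
side tray [153.6 171.2] [0.0078 0.0101] 0.92
side outlet [129. 165.] [0.0001 0.0045] 0.62
side outlet [131.5 169. ] [0.0007 0.0195] 0.48
top tall_mug_handle [197.3 358.1] [0.0025 0.0645] 0.62
top tall_mug [199.5 376. ] [-0.0007  0.0008] 0.97
top tray [195.8 376.9] [ 0.0097 -0.0035] 0.84
top outlet [192.8 384.9] [-0.0028  0.0093] 0.83
top outlet [196.3 358.8] [-0.0054  0.0789] 0.37
tray0 [202.45140424 255.22751179]
strap [208.48753129 255.29161148]
rimfront [249.07927938 255.37502426]
edge [130.84588238 255.17095744]
edgeL [131.17712633 185.56048987]
edgeR [130.88404491 324.79194014]
col 197 rows 111 [171, 180, 183, 189, 126, 50, 31, 39, 42, 43, 41, 39, 48, 52, 51, 36, 173, 230, 176, 254, 197, 193, 195, 196, 196, 197, 197, 194, 196, 196, 195, 193, 192, 192, 192, 192, 192, 195, 191, 192]
```

All the estimates put the mug's axis within about 10 mm of the outlet's, with the handle pointing front (lateral offset about 2 mm). The robot is clear of everything, so I'm handing it in.

```bash
python3 -c "
from workcell import ctrl
print(ctrl.sign_off())"
```

```text
the job is handed in; nothing more can be done
None
```

The tall mug is off its hook and was set down and let go on the tray front, then pushed back; by camera estimate it stands within about 10 mm of the outlet's axis (15 mm allowed), handle to the front, handed in at about 27 s. I viewed 11 pictures, one over the limit of 10.

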